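# Line up heat sinks by length on the kitting board

### The job

Line the four aluminium heat sinks up on the board's black pads in order of length: the shortest on the pad next to the upright steel bracket, each longer one on the next pad, the longest at the far end of the row. Set each one fins up, centred on its pad and lengthwise along it, and leave the glass jar where it stands.

Things in the scene. Friction and masses are not known exactly. Their poses are not given: they have to be found in the camera images.
- sink_48: Loose finned heat sink of bare aluminium lying on its flat base, fins up, 48 mm long, 34 mm wide, 30 mm high (the four differ only in length: 48, 66, 84, 102 mm), about 55 g. Origin: centre of its underside; x along its length (the fins run along x), y across its width, z up. Its two long sides (facing +y and -y) are flat outer fins to grip, 34 mm apart.
- sink_66: Loose finned heat sink of bare aluminium lying on its flat base, fins up, 66 mm long, 34 mm wide, 30 mm high (the four differ only in length: 48, 66, 84, 102 mm), about 76 g. Origin: centre of its underside; x along its length (the fins run along x), y across its width, z up. Its two long sides (facing +y and -y) are flat outer fins to grip, 34 mm apart.
- sink_84: Loose finned heat sink of bare aluminium lying on its flat base, fins up, 84 mm long, 34 mm wide, 30 mm high (the four differ only in length: 48, 66, 84, 102 mm), about 97 g. Origin: centre of its underside; x along its length (the fins run along x), y across its width, z up. Its two long sides (facing +y and -y) are flat outer fins to grip, 34 mm apart.
- sink_102: Loose finned heat sink of bare aluminium lying on its flat base, fins up, 102 mm long, 34 mm wide, 30 mm high (the four differ only in length: 48, 66, 84, 102 mm), about 117 g. Origin: centre of its underside; x along its length (the fins run along x), y across its width, z up. Its two long sides (facing +y and -y) are flat outer fins to grip, 34 mm apart.
- pad_a: One of four identical black rubber pads, 112 x 40 mm, 3 mm thick, side by side in a straight row on a plywood board (130 x 470 mm, 12 mm thick, fixed), 85 mm from centre to centre. Its letter says nothing of its place in the row. Origin: centre of its underside, 12 mm above the table; its top is 3 mm above that, 15 mm above the table. x along its length, which lies across the row; y along the row.
- pad_b: One of four identical black rubber pads, 112 x 40 mm, 3 mm thick, side by side in a straight row on a plywood board (130 x 470 mm, 12 mm thick, fixed), 85 mm from centre to centre. Its letter says nothing of its place in the row. Origin: centre of its underside, 12 mm above the table; its top is 3 mm above that, 15 mm above the table. x along its length, which lies across the row; y along the row.
- pad_c: One of four identical black rubber pads, 112 x 40 mm, 3 mm thick, side by side in a straight row on a plywood board (130 x 470 mm, 12 mm thick, fixed), 85 mm from centre to centre. Its letter says nothing of its place in the row. Origin: centre of its underside, 12 mm above the table; its top is 3 mm above that, 15 mm above the table. x along its length, which lies across the row; y along the row.
- pad_d: One of four identical black rubber pads, 112 x 40 mm, 3 mm thick, side by side in a straight row on a plywood board (130 x 470 mm, 12 mm thick, fixed), 85 mm from centre to centre. Its letter says nothing of its place in the row. Origin: centre of its underside, 12 mm above the table; its top is 3 mm above that, 15 mm above the table. x along its length, which lies across the row; y along the row.
- bracket: Upright steel bracket, 100 mm x 4 mm on a 24 mm wide foot, 36 mm high, fixed on the board at one end of the row of pads (either end), 82.5 mm from the centre of the nearest pad. At the other end there is only a flat black button, 18 mm across and 6 mm high. Origin: centre of its underside, on the board, on the row's line; x along its 100 mm length, parallel to the pads' x.
- jar: Small closed glass jar with a steel cap, 48 mm across and 58 mm high, 200 g, standing loose in the same row as the scattered heat sinks. Origin: centre of its underside. Not to be moved. Other things on the bench (mug, tape roll, spool, multimeter, screwdriver, note pad, parts bin, opened power units) stand at least 30 mm clear of the heat sinks and pads.
Not all that is in view belongs to the job. What is shaped like the sink_84 but purple or yellow is not meant.

How it is judged:
By the outcome, as a careful person would: the job done as asked, in the order asked, and still so for the second after the job is handed in, with the robot touching nothing.
It also fails if it takes over 120 s, if anything falls off the work surface, if the arm or the gripper's body presses on something with over 40 N, if the wrist force passes 120 N, or if a joint passes its speed limit or range.

### The arm

A 6-joint arm with a two-finger parallel gripper is mounted at the origin on the work surface. World frame = base frame: x ahead of the robot, y to its left, z up, the work surface at z = 0. Lengths are in mm, angles in degrees, forces in N, time in s.
With the tool pointing down it reaches from about 300 to 850 mm from the base axis. Payload 4.2 kg.
Tool frame: the origin (TCP) lies midway between the tips of the shut fingers; the grasp point (between the pads) lies 19 mm behind it; y points along the fingers, z is the direction in which the jaws open and shut, and the axes are right-handed (so a half turn about y gives the same grasp; the last joint's range is limited). The gripper opens to 91 mm and grips with 3 to 60 N. Pads are 32 mm wide; open, the fingers measure 118 mm over their backs; the gripper's body (76 mm by 178 mm) begins 60 mm behind the grasp point.
Start: joints at [65.489, 18.312, 89.639, -0, 72.044, -1.146], TCP at [228.044, 527.863, 213.976] pointing down, gripper open.
Joint ranges: [-177.97, 177.97], [-48.28, 115.42], [12.27, 149.76], [-77.06, 257.06], [2.81, 150.46], [-146.56, 146.56]. Speed limits (degrees/s): [147.25, 147.25, 180, 180, 180, 180].

### API

Orientations are given as [roll, pitch, yaw] about the fixed x, y, z axes, in that order (R = Rz(yaw) Ry(pitch) Rx(roll)).
In Python, from workcell import env gives the robot as it stands.
- The arm moves only by the shell command python3 -m handwheel 'ROWS' [FORCE]. ROWS is JSON, a list of rows, each a list of 3 entries, a list of its own where there are three numbers: the opening, from 0 (shut) to 1 (fully open), then the shift along the tool's x, y, z in mm, then the turn, a rotation vector about the tool's x, y, z in degrees. A call has exactly 10 rows; each row shifts and turns the commanded pose from where the row before left it, along the tool's axes as they then stand; what a row does not reach is not made up. A row lasts 1/12 s, in which the tool goes at most 41.7 mm and 7.16 degrees, less where a joint would pass 70% of its speed; a pose out of reach is approached as far as the arm can. A call is refused whole if a number of a shift passes 41.7 or a number of a turn 7.16, either way. A call with a gripper value outside its range is refused whole. The fingers move at their own pace and stop on an object; FORCE is the grip in N (left out, the last holds). Time passes only in rows, so rows that do not move let the fingers close, or fill a call up. It gives the time, the measured TCP pose, the force and the opening at its end, in the units of the state.
- env.state(): the state, without advancing time (a new reading comes with each control period).
- env.grab_frame(name): name is "scene" or "side" or "wrist"; returns the picture (400x640x3 uint8, red, green, blue); there is no depth.
- env.camera_info(name): a dict with "fx", "fy", "cx", "cy" (pixels), "camera_from_world" (4x4, takes a point from world to camera coordinates); the wrist camera has in their place "mount" (4x4, takes a point from camera to tool coordinates, whose origin is the TCP and whose axes are the tool frame's). Camera axes: x right, y down, z forward; pixel columns grow to the right and rows downward; lengths in mm; the calibration is good to about 2 mm. The wrist camera is an equidistant fisheye: a pixel r from the principal point sees the ray r / f radians off the axis. A picture is of the moment at which its call begins: read the wrist's pose just before it. camera_info takes no time and is no camera call.
- env.job_done(): hands the job in, once; it reports no verdict.
Trained networks look in the newest picture that a camera, given by its name, has taken for a name from the list of things; names that differ only in an ending like _2 or _b are one class to them, and where a whole thing is asked for, a point or a joint stands for the part that bears it (a point fixed in the world has none). Each returns a list of dicts, best first, with "p" (0 to 1); they miss things now and then, are a little off and sometimes report something else, mostly with a low value. They report only what shows in the picture. A call takes as long as a camera call. They do not tell look-alikes from the thing itself.
- env.masks_of(camera, label): "region" (400x640 bool, what is visible of it) and "location" ([column, row] in pixels, amid what is visible of it).
The state is a dict: "time_s": time; "qpos": joint angles; "qvel": joint speeds; "effort": joint torques, N m; "ee_pos": TCP position; "ee_rot": TCP orientation; "force": force on the tool from outside, world axes, zero at the start; "torque": the same for the moment, N m; "gripper_width": finger opening in mm.
Only numpy, scipy, OpenCV 4.12 (cv2) and the standard library are available. Lean on these libraries where they do the work, as an engineer would, in place of code of your own. Each camera call takes 0.05 s, during which the arm holds its last target.

## Working session

There is one attempt and no reset: what is moved stays moved. The work goes in short steps, Python scripts to look and compute and a shell command to move; the robot and the scene stay as the last step left them, time stands still between calls to the robot, and variables do not carry over. Pictures are saved under pics/ and viewed, and the job is handed in when it is done.

```bash
ls; mkdir -p pics; python3 - <<'E'
from workcell import env
import cv2,json
s=env.state();print({k:s[k] for k in('time_s','ee_pos','ee_rot','gripper_width','force')})
for n in('scene','side','wrist'):
    f=env.grab_frame(n);cv2.imwrite(f'pics/{n}0.png',f[:,:,::-1]);i=env.camera_info(n);print(n,i)
E
```

```text
pics
{'time_s': 0.0, 'ee_pos': array([227.82641957, 527.37969363, 213.11298407]), 'ee_rot': array([-9.01021290e+01,  1.00235578e-03, -2.33641575e+01]), 'gripper_width': 90.75425357065293, 'force': array([-0.08567181, -0.99786821, -1.1263685 ])}
scene {'fx': 381.1003370921019, 'fy': 381.1003370921019, 'cx': 324.4440738428887, 'cy': 195.44794790436018, 'camera_from_world': array([[-3.96582869e-01,  9.17998259e-01, -1.10616915e-03,
         3.42263174e+02],
       [ 5.72231493e-01,  2.46266169e-01, -7.82242988e-01,
        -1.89509523e+02],
       [-7.17825289e-01, -3.10857153e-01, -6.22972458e-01,
         1.39948865e+03],
       [ 0.00000000e+00,  0.00000000e+00,  0.00000000e+00,
         1.00000000e+00]])}
side {'fx': 367.5166207938538, 'fy': 367.5166207938538, 'cx': 326.75599026281947, 'cy': 199.1910855573935, 'camera_from_world': array([[-9.94140956e-01, -1.08025196e-01, -3.78382821e-03,
         4.49072660e+02],
       [-8.14205538e-02,  7.71408181e-01, -6.31110221e-01,
         1.85603813e+02],
       [ 7.10946813e-02, -6.27104437e-01, -7.75683938e-01,
         9.24594289e+02],
       [ 0.00000000e+00,  0.00000000e+00,  0.00000000e+00,
         1.00000000e+00]])}
wrist {'fx': 309.70691628693146, 'fy': 309.70691628693146, 'cx': 324.4080964064452, 'cy': 202.27467508910493, 'mount': array([[ 8.94998574e-04,  9.55556016e-01,  2.94808241e-01,
        -8.46774870e+01],
       [ 1.68828004e-04, -2.94808499e-01,  9.55556341e-01,
        -1.70589308e+02],
       [ 9.99999585e-01, -8.05449676e-04, -4.25177801e-04,
         2.71178282e-01],
       [ 0.00000000e+00,  0.00000000e+00,  0.00000000e+00,
         1.00000000e+00]])}
```

View pics/scene0.png

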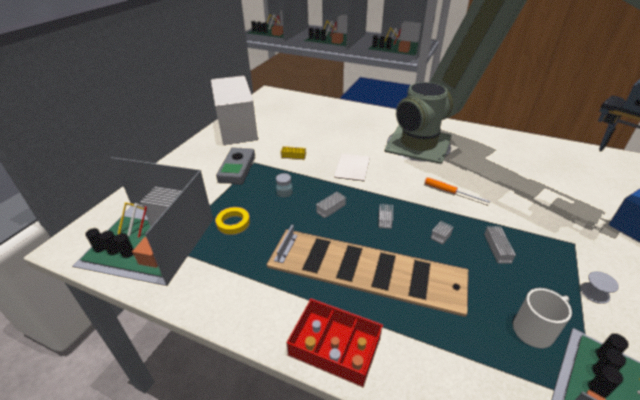

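View pics/side0.png

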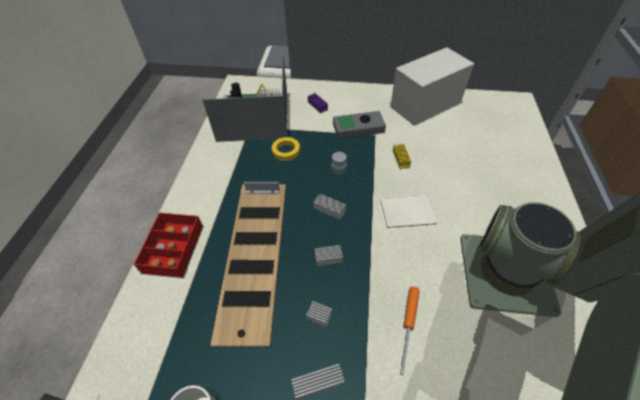

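View pics/wrist0.png

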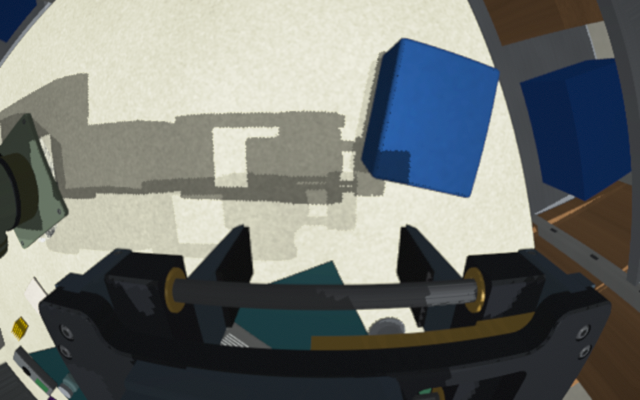

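```bash
python3 - <<'E'
from workcell import env
import cv2,numpy as np,pickle
out={}
for c in('scene','side'):
    f=env.grab_frame(c); out[c,'img']=f
    for l in('sink_48','sink_102','pad_a','bracket','jar'):
        r=env.masks_of(c,l); out[c,l]=r
        print(c,l,[(round(d['p'],2),np.round(d['location']).tolist(),int(d['region'].sum())) for d in r])
pickle.dump(out,open('m.pkl','wb'))
a=out['scene','img'][170:320,230:530];b=out['side','img'][130:400,200:380]
cv2.imwrite('pics/c1.png',cv2.resize(a,None,fx=2.6,fy=2.6,interpolation=2)[:,:,::-1])
cv2.imwrite('pics/c2.png',cv2.resize(b,None,fx=2.2,fy=2.2,interpolation=2)[:,:,::-1])
E
```

```text
scene sink_48 [(0.97, [501.0, 243.0], 645), (0.87, [330.0, 204.0], 476), (0.79, [290.0, 154.0], 290), (0.76, [441.0, 234.0], 278), (0.71, [384.0, 219.0], 239)]
scene sink_102 [(0.97, [501.0, 243.0], 645), (0.87, [330.0, 204.0], 476), (0.79, [290.0, 154.0], 290), (0.76, [441.0, 234.0], 278), (0.71, [384.0, 219.0], 239)]
scene pad_a [(0.94, [382.0, 272.0], 619), (0.75, [348.0, 264.0], 612), (0.68, [316.0, 252.0], 534), (0.59, [417.0, 282.0], 680)]
scene bracket [(0.84, [284.0, 246.0], 356)]
scene jar [(0.83, [284.0, 187.0], 340)]
side sink_48 [(0.88, [316.0, 313.0], 413), (0.84, [399.0, 158.0], 302), (0.79, [327.0, 259.0], 454), (0.68, [315.0, 385.0], 1085), (0.6, [332.0, 206.0], 501), (0.5, [320.0, 102.0], 248)]
side sink_102 [(0.88, [316.0, 313.0], 413), (0.84, [399.0, 158.0], 302), (0.79, [327.0, 259.0], 454), (0.68, [315.0, 385.0], 1085), (0.6, [332.0, 206.0], 501), (0.5, [320.0, 102.0], 248)]
side pad_a [(0.92, [247.0, 298.0], 771), (0.87, [252.0, 237.0], 549), (0.8, [261.0, 211.0], 493), (0.65, [251.0, 265.0], 653)]
side bracket [(0.91, [264.0, 188.0], 383)]
side jar [(0.71, [337.0, 165.0], 297)]
```

View pics/c1.png

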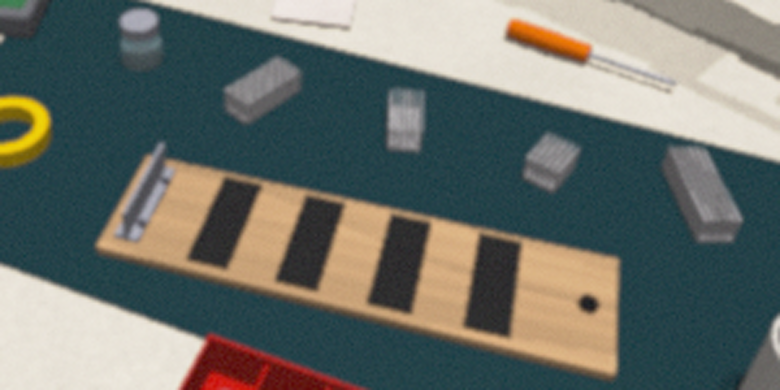

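View pics/c2.png

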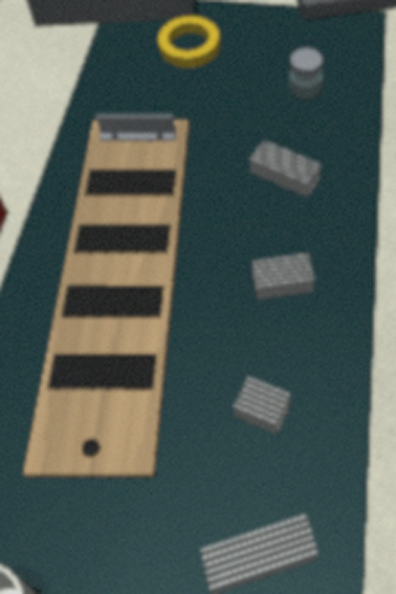

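```bash
cat > h.py <<'E'
from workcell import env
import cv2,numpy as np,pickle
from scipy.optimize import minimize
from scipy.spatial.transform import Rotation as R
def proj(c,P):
    i=env.camera_info(c);T=i['camera_from_world'];q=np.asarray(P)@T[:3,:3].T+T[:3,3]
    return np.c_[i['fx']*q[:,0]/q[:,2]+i['cx'],i['fy']*q[:,1]/q[:,2]+i['cy']]
def box(x,y,yaw,L,W,z0,z1):
    a=np.radians(yaw);c,s=np.cos(a),np.sin(a)
    return np.array([[x+c*u*L/2-s*v*W/2,y+s*u*L/2+c*v*W/2,z] for u in(-1,1) for v in(-1,1) for z in(z0,z1)])
def unproj(c,px,z):
    i=env.camera_info(c);T=i['camera_from_world'];Rm,t=T[:3,:3],T[:3,3]
    d=Rm.T@np.array([(px[0]-i['cx'])/i['fx'],(px[1]-i['cy'])/i['fy'],1]);o=-Rm.T@t
    return (o+d*(z-o[2])/d[2])[:2]
S=4
def sil(P2):
    m=np.zeros((400*S,640*S),np.uint8)
    h=cv2.convexHull(np.float32((P2+.5)*S-.5));cv2.fillConvexPoly(m,np.int32(np.round(h*16)),255,shift=4)
    return m
def fit(masks,x0,L,W,z0,z1,yaws=range(-90,90,15),off={}):
    # masks: {cam: bool}
    B={}
    for c,m in masks.items():
        ys,xs=np.where(m);r=(max(ys.min()-25,0),ys.max()+25,max(xs.min()-25,0),xs.max()+25)
        B[c]=(r,cv2.resize(m[r[0]:r[1],r[2]:r[3]].astype(np.float32),None,fx=S,fy=S,interpolation=1))
    def cost(p):
        e=0
        for c,(r,m) in B.items():
            P2=proj(c,box(p[0],p[1],p[2],L,W,z0,z1))-[r[2],r[0]]
            s=np.zeros(m.shape,np.uint8);h=cv2.convexHull(np.float32((P2+.5)*S-.5))
            cv2.fillConvexPoly(s,np.int32(np.round(h*16)),1,shift=4)
            e+=1-np.minimum(s,m).sum()/np.maximum(s,m).sum()
        return e/len(B)
    y0=min(yaws,key=lambda y:cost((*x0,y)))
    best=minimize(cost,(*x0,y0),method='Nelder-Mead',options=dict(initial_simplex=[(x0[0]+a,x0[1]+b,y0+d) for a,b,d in((0,0,0),(8,0,0),(0,8,0),(0,0,10))],xatol=.05,fatol=1e-4))
    return best.x,best.fun
E
python3 - <<'E'
from h import *
o=pickle.load(open('m.pkl','rb'))
def near(c,l,p): return min(o[c,l],key=lambda d:np.hypot(*(np.array(d['location'])-p)))['region']
for a,b in(((330,204),(332,206)),((384,219),(327,259)),((441,234),(316,313)),((501,243),(315,385))):
    M={'scene':near('scene','sink_48',a),'side':near('side','sink_48',b)}
    x0=unproj('scene',a,15)
    for L in(48,66,84,102):
        x,f=fit(M,x0,L,34,0,30);print(a,L,np.round(x,1),round(f,3))
    for c in M:
        x,f=fit({c:M[c]},x0,{330:84,384:66,441:48,501:102}[a[0]],34,0,30);print('   ',c,np.round(x,1),round(f,3))
for a,b in(((316,252),(261,211)),((348,264),(252,237)),((382,272),(251,265)),((417,282),(247,298))):
    M={'scene':near('scene','pad_a',a),'side':near('side','pad_a',b)}
    x,f=fit(M,unproj('scene',a,15),112,40,12,15);print(a,np.round(x,1),round(f,3))
    for c in M:
        x,f=fit({c:M[c]},unproj('scene',a,15),112,40,12,15);print('   ',c,np.round(x,1),round(f,3))
print(unproj('scene',(284,187),29),unproj('side',(337,165),29))
# color pads corner
E
```

```text
(330, 204) 48 [ 466.2 -154.6  -23.9] 0.398
(330, 204) 66 [ 463.7 -154.   -22.2] 0.223
(330, 204) 84 [ 462.1 -153.1  -20.5] 0.088
(330, 204) 102 [ 458.5 -151.6  -20.3] 0.202
    scene [ 463.9 -152.2  -19.7] 0.096
    side [ 461.7 -153.2  -22.6] 0.067
(384, 219) 48 [455.3   8.3  14.5] 0.209
(384, 219) 66 [448.2   6.7  12.5] 0.163
(384, 219) 84 [440.6   4.9  12.3] 0.306
(384, 219) 102 [462.9   9.8  12.5] 0.422
    scene [450.4   8.1  10.4] 0.247
    side [448.4   6.2  14.3] 0.069
(441, 234) 48 [452.8 162.3 -16.2] 0.122
(441, 234) 66 [456.4 161.5 -13.1] 0.312
(441, 234) 84 [456.7 161.7 -11.8] 0.436
(441, 234) 102 [458.6 161.  -12.2] 0.522
    scene [453.4 162.9 -16.2] 0.15
    side [453.  161.6 -17.1] 0.083Traceback (most recent call last):
  File "<stdin>", line 8, in <module>
  File "h.py", line 35, in fit
    best=minimize(cost,(*x0,y0),method='Nelder-Mead',options=dict(initial_simplex=[(x0[0]+a,x0[1]+b,y0+d) for a,b,d in((0,0,0),(8,0,0),(0,8,0),(0,0,10))],xatol=.05,fatol=1e-4))
    res = _minimize_neldermead(fun, x0, args, callback, bounds=bounds,
                               **options)
    fsim[j] = func(sim[j])
              ~~~~^^^^^^^^
    fx = function(np.copy(x), *(wrapper_args + args))
  File "h.py", line 29, in cost
    P2=proj(c,box(p[0],p[1],p[2],L,W,z0,z1))-[r[2],r[0]]
       ~~~~^^^^^^^^^^^^^^^^^^^^^^^^^^^^^^^^^
  File "h.py", line 6, in proj
    i=env.camera_info(c);T=i['camera_from_world'];q=np.asarray(P)@T[:3,:3].T+T[:3,3]
ValueError: time passes only in moves, steps and waits
```

```bash
python3 - <<'E'
s=open('h.py').read()
s=s.replace("def proj(c,P):","from functools import lru_cache\n@lru_cache\ndef ci(c): return env.camera_info(c)\ndef proj(c,P):",1).replace("i=env.camera_info(c)","i=ci(c)")
s=s.replace("import cv2,","import cv2,",1)
open('h.py','w').write(s)
E
python3 - <<'E'
from h import *
o=pickle.load(open('m.pkl','rb'))
def near(c,l,p): return min(o[c,l],key=lambda d:np.hypot(*(np.array(d['location'])-p)))['region']
for a,b in(((501,243),(315,385)),):
    M={'scene':near('scene','sink_48',a),'side':near('side','sink_48',b)}
    x0=unproj('scene',a,15)
    for L in(84,102):
        x,f=fit(M,x0,L,34,0,30);print(a,L,np.round(x,1),round(f,3))
    for c in M:
        x,f=fit({c:M[c]},x0,{330:84,384:66,441:48,501:102}[a[0]],34,0,30);print('   ',c,np.round(x,1),round(f,3))
for a,b in(((316,252),(261,211)),((348,264),(252,237)),((382,272),(251,265)),((417,282),(247,298))):
    M={'scene':near('scene','pad_a',a),'side':near('side','pad_a',b)}
    x,f=fit(M,unproj('scene',a,15),112,40,12,15);print(a,np.round(x,1),round(f,3))
    for c in M:
        x,f=fit({c:M[c]},unproj('scene',a,15),112,40,12,15);print('   ',c,np.round(x,1),round(f,3))
print(unproj('scene',(284,187),29),unproj('side',(337,165),29))
E
```

```text
(501, 243) 84 [442.4 305.8  23.6] 0.16
(501, 243) 102 [438.8 304.2  23. ] 0.079
    scene [437.7 305.   20.6] 0.094
    side [438.9 304.   23.4] 0.049
(316, 252) [ 654.4 -111.6    6.4] 0.076
    scene [ 655.1 -111.6    6.5] 0.079
    side [ 654.7 -111.8    7.5] 0.071
(348, 264) [647.2 -27.4   6.6] 0.076
    scene [647.3 -27.    6.7] 0.072
    side [646.7 -27.5   6.5] 0.075
(382, 272) [637.5  58.    5.7] 0.08
    scene [638.6  57.6   5.6] 0.061
    side [636.8  57.9   6.4] 0.087
(417, 282) [628.6 141.8   6.2] 0.069
    scene [628.6 142.2   6.4] 0.06
    side [629.  140.7   5.6] 0.065
[ 458.63076576 -307.35377593] [ 453.17147472 -304.77683814]
```

Candidates in scene: sinks (331,205), (386,215), (442,232), (501,243). Look-alikes to avoid: yellow (293,153) and purple (side view 318,102). By fit: (331,205)=84, (386,215)=66, (442,232)=48, (501,243)=102. The bracket is at the y<0 end, so 48→(655,-112), 66→(646,-27), 84→(637.5,57.5), 102→(629,142), with yaw about 6°. The crop already viewed confirms all four are grey with fins up.

```bash
python3 -m handwheel '[[1,[31.4,10.4,-13.5],[0,0,0]],[1,[31.4,10.4,-13.5],[0,0,0]],[1,[31.4,10.4,-13.5],[0,0,0]],[1,[31.4,10.4,-13.5],[0,0,0]],[1,[31.4,10.4,-13.5],[0,0,0]],[1,[31.4,10.4,-13.5],[0,0,0]],[1,[31.4,10.4,-13.5],[0,0,0]],[1,[31.4,10.4,-13.5],[0,0,0]],[1,[31.4,10.4,-13.5],[0,0,0]],[1,[0,0,0],[0,-6,0]]]' 30
python3 -m handwheel '[[1,[0,0,0],[0,-6.6,0]],[1,[0,0,0],[0,-6.6,0]],[1,[0,0,0],[0,-6.6,0]],[1,[0,0,0],[0,-6.6,0]],[1,[0,0,0],[0,-6.6,0]],[1,[0,0,0],[0,-6.9,0]],[1,[0,0,0],[0,0,0]],[1,[0,0,0],[0,0,0]],[1,[0,0,0],[0,0,0]],[1,[0,0,0],[0,0,0]]]'
cat >> h.py <<'E'
def wproj(P,pos,rot):
    i=ci('wrist');M=i['mount'];Rt=R.from_euler('xyz',rot,degrees=True).as_matrix()
    q=(np.asarray(P)-pos)@Rt; q=(q-M[:3,3])@M[:3,:3]
    r=np.hypot(q[:,0],q[:,1]);t=np.arctan2(r,q[:,2]);k=i['fx']*t/np.maximum(r,1e-9)
    return np.c_[i['cx']+k*q[:,0],i['cy']+k*q[:,1]]
def wunproj(px,z,pos,rot):
    i=ci('wrist');M=i['mount'];Rt=R.from_euler('xyz',rot,degrees=True).as_matrix()
    d=np.array([px[0]-i['cx'],px[1]-i['cy']]);r=np.hypot(*d);t=r/i['fx']
    v=np.r_[d/r*np.sin(t),np.cos(t)];v=Rt@(M[:3,:3]@v);o=Rt@M[:3,3]+pos
    return (o+v*(z-o[2])/v[2])[:2]
def wshot(name,boxes=[],crop=None):
    s=env.state();f=env.grab_frame('wrist')[:,:,::-1].copy();g=cv2.resize(f,(800,500),interpolation=2)
    for b in boxes:
        P=wproj(box(*b),s['ee_pos'],s['ee_rot'])*1.25
        for p in P: cv2.circle(g,tuple(int(v) for v in np.round(p)),2,(0,0,255),-1)
    cv2.imwrite(f'pics/{name}.png',g)
    print(round(s['time_s'],2),np.round(s['ee_pos'],1),np.round(s['ee_rot'],2),round(s['gripper_width'],1),np.round(s['force'],1));return s
def togo(p,yaw,target):
    d=np.array(target[:3])-p;a=np.radians(yaw);c,s_=np.cos(a),np.sin(a)
    print('tool shift',np.round([c*d[0]+s_*d[1],-d[2],-s_*d[0]+c*d[1]],1))
E
python3 -c "
from h import *
wshot('w1',[(438.8,304.2,22.5,102,34,0,30)])"
```

```text
time_s: 1.58
ee_pos: [441.9, 299.9, 118.5]
ee_rot: [-90.2, -0.0, -17.5]
force: [0.0, -0.9, 0.2]
gripper_width: 91.2
time_s: 2.42
ee_pos: [439.3, 304.3, 120.4]
ee_rot: [-90.0, -0.0, 22.4]
force: [0.2, -0.5, 0.1]
gripper_width: 90.9
2.42 [439.3 304.3 120.4] [-8.999e+01 -1.000e-02  2.244e+01] 90.9 [ 0.2 -0.5  0.1]
```

View pics/w1.png

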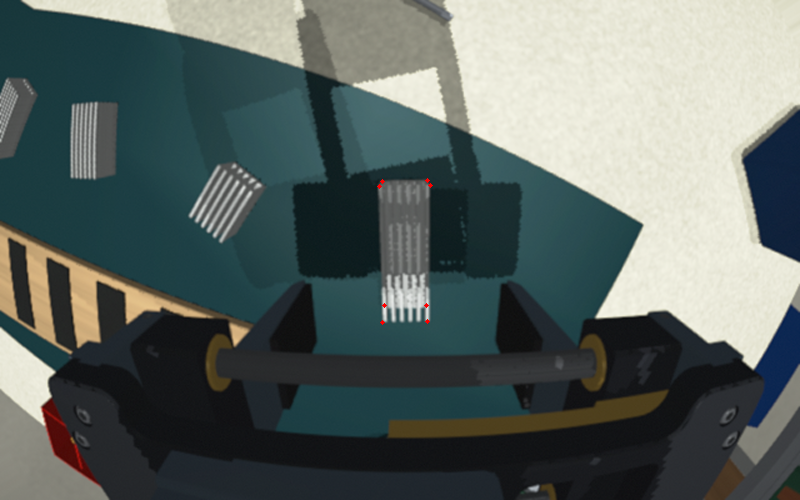

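The wrist view shows the 102 sink at (405,250). The overlaid model corners land on its corners, so I'm descending to grip.

```bash
python3 -m handwheel '[[1,[0,30,0],[0,0,0]],[1,[0,30,0],[0,0,0]],[1,[0,30,0],[0,0,0]],[1,[0,16,0],[0,0,0]],[1,[0,10,0],[0,0,0]],[1,[0,0,0],[0,0,0]],[0,[0,0,0],[0,0,0]],[0,[0,0,0],[0,0,0]],[0,[0,0,0],[0,0,0]],[0,[0,0,0],[0,0,0]]]' 25
python3 -m handwheel '[[0,[0,0,0],[0,0,0]],[0,[0,0,0],[0,0,0]],[0,[0,0,0],[0,0,0]],[0,[0,-20,0],[0,0,0]],[0,[0,-30,0],[0,0,0]],[0,[0,-30,0],[0,0,0]],[0,[0,-20,0],[0,0,0]],[0,[0,0,0],[0,0,0]],[0,[0,0,0],[0,0,0]],[0,[0,0,0],[0,0,0]]]'
python3 -c "
from h import *
s=wshot('w2')
for p in((378,180),(431,180)):print(wunproj((p[0]/1.25,p[1]/1.25),30,np.array([439.3,304.3,120.4]),[-90,0,22.4]))
togo(s['ee_pos'],s['ee_rot'][2],(628.7,142,s['ee_pos'][2]))
# expected held box drawn
"
```

```text
time_s: 3.3
ee_pos: [440.0, 304.8, 5.6]
ee_rot: [-90.0, -0.1, 22.5]
force: [-0.1, -0.2, 0.1]
gripper_width: 67.6
time_s: 4.13
ee_pos: [438.6, 303.8, 103.6]
ee_rot: [-90.0, 0.1, 22.5]
force: [-0.4, 0.5, -0.4]
gripper_width: 1.7
4.13 [438.6 303.8 103.6] [-9.001e+01  9.000e-02  2.254e+01] 1.7 [-0.4  0.5 -0.4]
[395.0242973  266.71482585]
[381.42306949 299.82276088]
tool shift [ 113.6   -0.  -222.3]
```

View pics/w2.png

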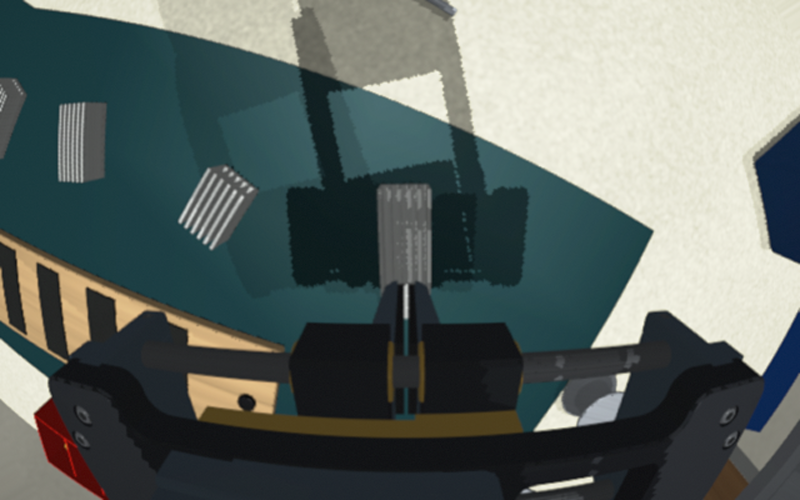

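The fingers close slower than I allowed (about 70 mm/s) and the lift came before contact. The sink has not moved. I'll reopen to about 55 mm and go again.

```bash
python3 -m handwheel '[[0.62,[0,0,0],[0,0,0]],[0.62,[0,0,0],[0,0,0]],[0.62,[0,0,0],[0,0,0]],[0.62,[0,0,0],[0,0,0]],[0.62,[0,0,0],[0,0,0]],[0.62,[0,0,0],[0,0,0]],[0.62,[0,0,0],[0,0,0]],[0.62,[0,0,0],[0,0,0]],[0.62,[0,0,0],[0,0,0]],[0.62,[0,20,0],[0,0,0]]]' 25
python3 -m handwheel '[[0.62,[0,30,0],[0,0,0]],[0.62,[0,30,0],[0,0,0]],[0.62,[0,20,0],[0,0,0]],[0.62,[0,0,0],[0,0,0]],[0,[0,0,0],[0,0,0]],[0,[0,0,0],[0,0,0]],[0,[0,0,0],[0,0,0]],[0,[0,0,0],[0,0,0]],[0,[0,0,0],[0,0,0]],[0,[0,0,0],[0,0,0]]]'
```

```text
time_s: 5.02
ee_pos: [441.8, 305.9, 87.4]
ee_rot: [-89.9, -0.5, 22.5]
force: [0.5, 0.7, 0.5]
gripper_width: 56.4
time_s: 5.85
ee_pos: [439.6, 304.4, 5.0]
ee_rot: [-90.0, -0.1, 22.5]
force: [-0.4, 0.2, 2.4]
gripper_width: 34.2
```

```bash
python3 -m handwheel '[[0,[0,0,0],[0,0,0]],[0,[0,-20,0],[0,0,0]],[0,[0,-30,0],[0,0,0]],[0,[0,-30,0],[0,0,0]],[0,[0,0,0],[0,5.5,0]],[0,[0,0,0],[0,5.5,0]],[0,[0,0,0],[0,5.5,0]],[0,[0,0,0],[0,0,0]],[0,[0,0,0],[0,0,0]],[0,[0,0,0],[0,0,0]]]'
python3 -c "
from h import *
s=wshot('w3')
togo(s['ee_pos'],s['ee_rot'][2],(628.7,142,20))
"
```

```text
time_s: 6.68
ee_pos: [439.1, 304.1, 84.1]
ee_rot: [-90.0, 0.0, 6.2]
force: [-0.7, -1.2, -1.1]
gripper_width: 33.9
6.68 [439.1 304.1  84.1] [-9.001e+01  3.000e-02  6.150e+00] 33.9 [-0.7 -1.2 -1.1]
tool shift [ 171.2   64.1 -181.5]
```

View pics/w3.png

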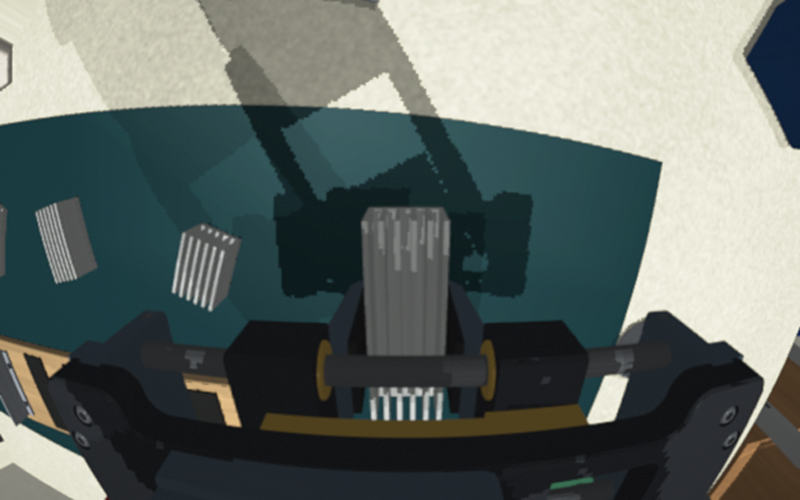

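```bash
python3 -m handwheel '[[0,[24.5,0,-25.9],[0,0,0]],[0,[24.5,0,-25.9],[0,0,0]],[0,[24.5,0,-25.9],[0,0,0]],[0,[24.5,0,-25.9],[0,0,0]],[0,[24.5,0,-25.9],[0,0,0]],[0,[24.5,0,-25.9],[0,0,0]],[0,[24.2,0,-26.1],[0,0,0]],[0,[0,0,0],[0,0,0]],[0,[0,0,0],[0,0,0]],[0,[0,0,0],[0,0,0]]]'
python3 -c "
from h import *
x=wunproj((405/1.25,207/1.25),109.5,np.array([439.1,304.1,84.1]),[-90,0,6.15]);a=np.radians(6.15)
print('end along tool x',(x-[439.1,304.1])@[np.cos(a),np.sin(a)])
s=wshot('w4',[(628.7,142,5.95,112,40,15,15),(637.5,57.5,5.95,112,40,15,15)])
togo(s['ee_pos'],s['ee_rot'][2],(628.7,142,20))
"
```

```text
time_s: 7.57
ee_pos: [627.8, 141.8, 83.7]
ee_rot: [-90.0, 0.1, 6.0]
force: [0.1, -0.2, -0.7]
gripper_width: 33.6
end along tool x -57.899091890382586
7.57 [627.8 141.8  83.7] [-89.98   0.11   6.04] 33.6 [ 0.1 -0.2 -0.7]
tool shift [ 0.9 63.7  0.1]
```

View pics/w4.png

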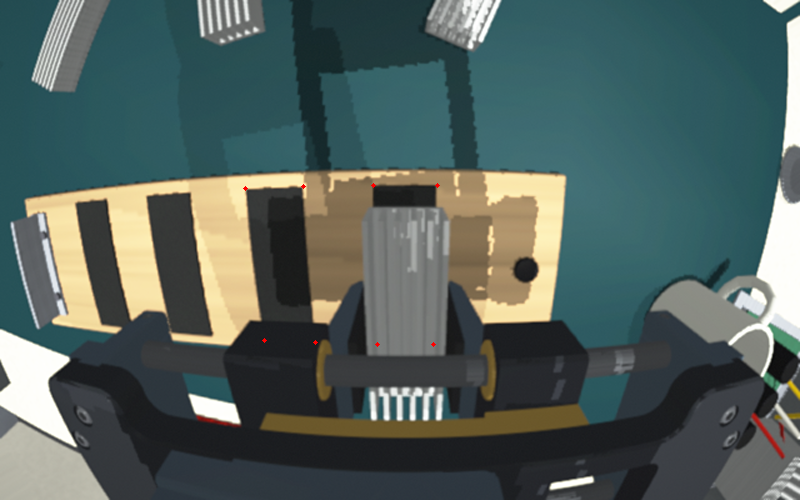

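```bash
python3 -c "
from h import *
s=env.state();p=s['ee_pos'];a=np.radians(s['ee_rot'][2])
for zb in(-5,):
  for dx in(0,-2,-4):
    print(dx,np.round(1.25*wproj(box(p[0]+dx*np.cos(a),p[1]+dx*np.sin(a),np.degrees(a),102,34,p[2]+zb,p[2]+zb+30),p,s['ee_rot'])[:4],1).tolist())
f=cv2.imread('pics/w4.png')[190:300,340:470];cv2.imwrite('pics/w4c.png',cv2.resize(f,None,fx=5,fy=5,interpolation=2))
"
```

```text
0 [[367.5, 210.0], [360.1, 224.4], [441.0, 209.9], [447.8, 224.3]]
-2 [[367.4, 205.8], [359.9, 219.4], [441.1, 205.7], [448.0, 219.3]]
-4 [[367.3, 201.5], [359.8, 214.3], [441.1, 201.4], [448.1, 214.2]]
```

View pics/w4c.png

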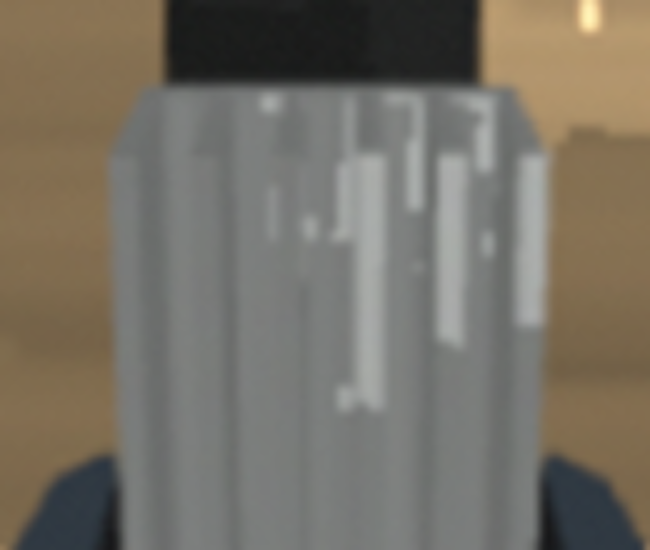

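The held sink is offset about −1.2 mm along x and the pad end matches its overlay. I'll correct that and lower.

```bash
python3 -m handwheel '[[0,[1.5,20,0],[0,0,0]],[0,[0,24,0],[0,0,0]],[0,[0,12,0],[0,0,0]],[0,[0,4,0],[0,0,0]],[0,[0,3,0],[0,0,0]],[0,[0,0.5,0],[0,0,0]],[0,[0,0,0],[0,0,0]],[0,[0,0,0],[0,0,0]],[0,[0,0,0],[0,0,0]],[0,[0,0,0],[0,0,0]]]'
```

```text
time_s: 8.45
ee_pos: [630.5, 142.0, 21.6]
ee_rot: [-90.0, -0.1, 6.0]
force: [0.0, 0.4, -1.6]
gripper_width: 33.6
```

```bash
python3 -m handwheel '[[0,[-0.5,1,0],[0,0,0]],[0,[0,0,0],[0,0,0]],[0,[0,0,0],[0,0,0]],[0.62,[0,0,0],[0,0,0]],[0.62,[0,0,0],[0,0,0]],[0.62,[0,0,0],[0,0,0]],[0.62,[0,0,0],[0,0,0]],[0.62,[0,0,0],[0,0,0]],[0.62,[0,0,0],[0,0,0]],[0.62,[0,0,0],[0,0,0]]]'
python3 -m handwheel '[[0.62,[0,-20,0],[0,0,0]],[0.62,[0,-30,0],[0,0,0]],[0.62,[0,-30,0],[0,0,0]],[0.62,[0,-20,0],[0,0,0]],[0.62,[0,0,0],[0,0,0]],[0.62,[0,0,0],[0,0,0]],[0.62,[0,0,0],[0,0,0]],[0.62,[0,0,0],[0,0,0]],[0.62,[0,0,0],[0,0,0]],[0.62,[0,0,0],[0,0,0]]]'
python3 -c "
from h import *
s=wshot('w5',[(628.7,142,5.95,112,40,15,15),(628.7,142,5.95,102,34,15,45)])
togo(s['ee_pos'],s['ee_rot'][2],(452.9,162.2,s['ee_pos'][2]))
"
```

```text
time_s: 9.28
ee_pos: [629.6, 141.9, 19.8]
ee_rot: [-90.0, -0.0, 6.0]
force: [-0.6, -0.3, 0.5]
gripper_width: 56.6
time_s: 10.12
ee_pos: [629.0, 141.7, 118.6]
ee_rot: [-90.0, 0.1, 6.0]
force: [-0.0, 0.5, -0.3]
gripper_width: 56.6
10.12 [629.  141.7 118.6] [-90.01   0.13   6.04] 56.6 [-0.   0.5 -0.3]
tool shift [-173.    -0.    38.9]
```

View pics/w5.png

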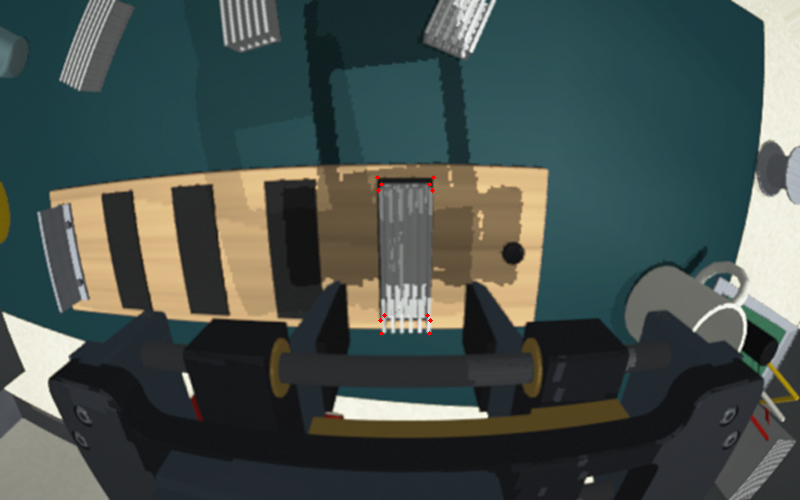

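The 102 sits on its pad and matches the model. Next is the 48.

```bash
python3 -m handwheel '[[0.62,[-34.6,0,7.8],[0,0,0]],[0.62,[-34.6,0,7.8],[0,0,0]],[0.62,[-34.6,0,7.8],[0,0,0]],[0.62,[-34.6,0,7.8],[0,0,0]],[0.62,[-34.6,0,7.8],[0,0,0]],[0.62,[0,0,0],[0,5.6,0]],[0.62,[0,0,0],[0,5.6,0]],[0.62,[0,0,0],[0,5.6,0]],[0.62,[0,0,0],[0,5.6,0]],[0.62,[0,0,0],[0,0,0]]]'
python3 -c "
from h import *
s=wshot('w6',[(452.9,162.2,-16.5,48,34,0,30)])
togo(s['ee_pos'],s['ee_rot'][2],(452.9,162.2,s['ee_pos'][2]))
"
```

```text
time_s: 11.0
ee_pos: [453.3, 162.5, 119.7]
ee_rot: [-90.0, 0.0, -16.4]
force: [1.0, -0.5, 0.0]
gripper_width: 56.9
11.0 [453.3 162.5 119.7] [-9.000e+01  1.000e-02 -1.645e+01] 56.9 [ 1.  -0.5  0. ]
tool shift [-0.3 -0.  -0.4]
```

View pics/w6.png

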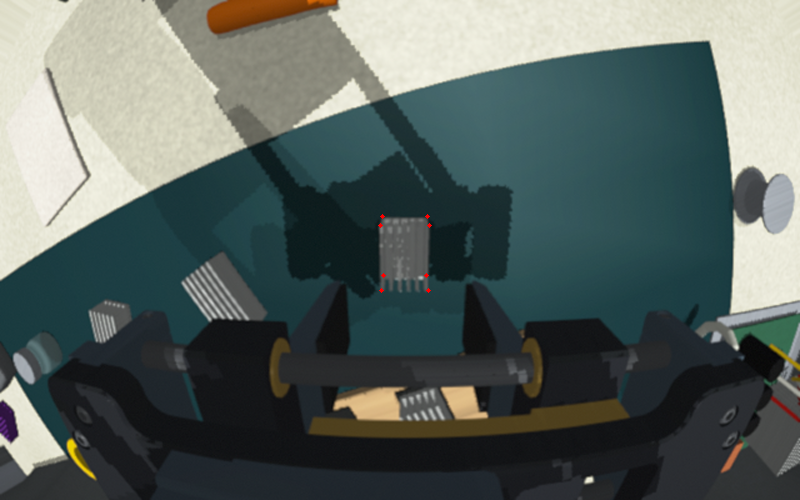

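```bash
python3 -m handwheel '[[0.62,[0,30,0],[0,0,0]],[0.62,[0,30,0],[0,0,0]],[0.62,[0,30,0],[0,0,0]],[0.62,[0,15,0],[0,0,0]],[0.62,[0,10,0],[0,0,0]],[0.62,[0,0,0],[0,0,0]],[0,[0,0,0],[0,0,0]],[0,[0,0,0],[0,0,0]],[0,[0,0,0],[0,0,0]],[0,[0,0,0],[0,0,0]]]'
python3 -m handwheel '[[0,[0,0,0],[0,0,0]],[0,[0,0,0],[0,0,0]],[0,[0,0,0],[0,0,0]],[0,[0,-20,0],[0,0,0]],[0,[0,-30,0],[0,0,0]],[0,[0,-30,0],[0,0,0]],[0,[0,0,0],[0,-5.6,0]],[0,[0,0,0],[0,-5.6,0]],[0,[0,0,0],[0,-5.6,0]],[0,[0,0,0],[0,-5.6,0]]]'
python3 -c "
from h import *
s=env.state()
togo(s['ee_pos'],s['ee_rot'][2],(655.1,-111.6,s['ee_pos'][2]));print(s['ee_rot'],s['gripper_width'])
"
```

```text
time_s: 11.88
ee_pos: [454.1, 162.7, 5.8]
ee_rot: [-89.9, -0.1, -16.3]
force: [-0.2, 0.2, 0.4]
gripper_width: 33.9
time_s: 12.72
ee_pos: [453.2, 162.4, 85.1]
ee_rot: [-90.0, -0.0, 6.3]
force: [-0.4, 1.6, -0.9]
gripper_width: 34.0
tool shift [ 170.5   -0.  -294.6]
[-8.99902022e+01 -1.24972416e-02  6.31624269e+00] 33.98832694785268
```

```bash
python3 -m handwheel '[[0,[21.5,0,-36.7],[0,0,0]],[0,[21.5,0,-36.7],[0,0,0]],[0,[21.5,0,-36.7],[0,0,0]],[0,[21.5,0,-36.7],[0,0,0]],[0,[21.5,0,-36.7],[0,0,0]],[0,[21.5,0,-36.7],[0,0,0]],[0,[21.5,0,-36.7],[0,0,0]],[0,[21.5,0,-36.7],[0,0,0]],[0,[0,0,0],[0,0,0]],[0,[0,0,0],[0,0,0]]]'
cat >> h.py <<'E'
def held(L,name,padxy,zb=-5):
    s=wshot(name,[(*padxy,5.95,112,40,15,15)]);p=s['ee_pos'];a=np.radians(s['ee_rot'][2])
    for dx in(0,-2,2):
        print(dx,np.round(1.25*wproj(box(p[0]+dx*np.cos(a),p[1]+dx*np.sin(a),np.degrees(a),L,34,p[2]+zb,p[2]+zb+30),p,s['ee_rot'])[:4],1).tolist())
    f=cv2.imread(f'pics/{name}.png')[170:300,330:480];cv2.imwrite(f'pics/{name}c.png',cv2.resize(f,None,fx=5,fy=4.6,interpolation=2))
    togo(p,s['ee_rot'][2],(*padxy,20))
E
python3 -c "
from h import *
held(48,'w7',(655.1,-111.6))
"
```

```text
time_s: 13.55
ee_pos: [651.7, -107.7, 83.9]
ee_rot: [-90.0, 0.0, 5.9]
force: [-0.6, -0.0, -0.9]
gripper_width: 33.9
13.55 [ 651.7 -107.7   83.9] [-8.997e+01  4.000e-02  5.860e+00] 33.9 [-0.6 -0.  -0.9]
0 [[369.0, 265.3], [362.5, 289.2], [439.7, 265.3], [445.8, 289.1]]
-2 [[368.8, 261.4], [362.3, 284.6], [439.8, 261.3], [445.9, 284.6]]
2 [[369.1, 269.3], [362.7, 293.7], [439.6, 269.2], [445.6, 293.6]]
tool shift [ 3.  63.9 -4.2]
```

View pics/w7.png

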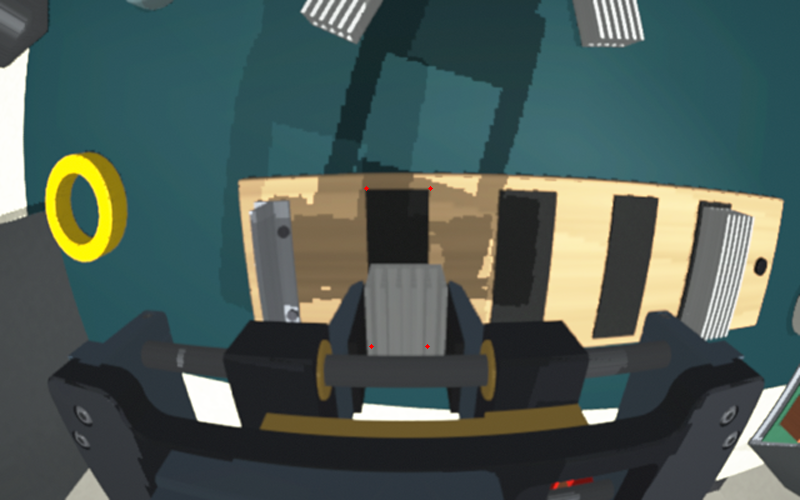

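View pics/w7c.png

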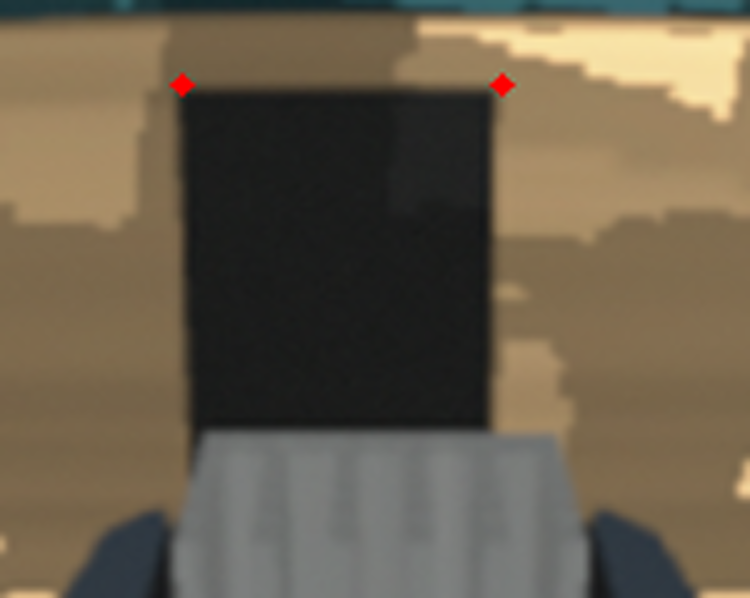

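```bash
python3 -m handwheel '[[0,[0,20,0],[0,0,0]],[0,[0,20,0],[0,0,0]],[0,[0,5,0],[0,0,0]],[0,[0,0,0],[0,0,0]],[0,[0,0,0],[0,0,0]],[0,[0,0,0],[0,0,0]],[0,[0,0,0],[0,0,0]],[0,[0,0,0],[0,0,0]],[0,[0,0,0],[0,0,0]],[0,[0,0,0],[0,0,0]]]'
python3 -c "
from h import *
held(48,'w8',(655.1,-111.6))
"
```

```text
time_s: 14.43
ee_pos: [651.4, -105.9, 40.3]
ee_rot: [-90.0, -0.0, 6.0]
force: [-0.2, 0.2, -0.7]
gripper_width: 33.7
14.43 [ 651.4 -105.9   40.3] [-9.001e+01 -4.000e-02  6.030e+00] 33.7 [-0.2  0.2 -0.7]
0 [[369.0, 265.3], [362.4, 289.3], [439.7, 265.3], [445.7, 289.2]]
-2 [[368.8, 261.4], [362.2, 284.7], [439.8, 261.4], [445.9, 284.7]]
2 [[369.1, 269.3], [362.6, 293.8], [439.6, 269.2], [445.6, 293.7]]
tool shift [ 3.  20.3 -6. ]
```

View pics/w8.png

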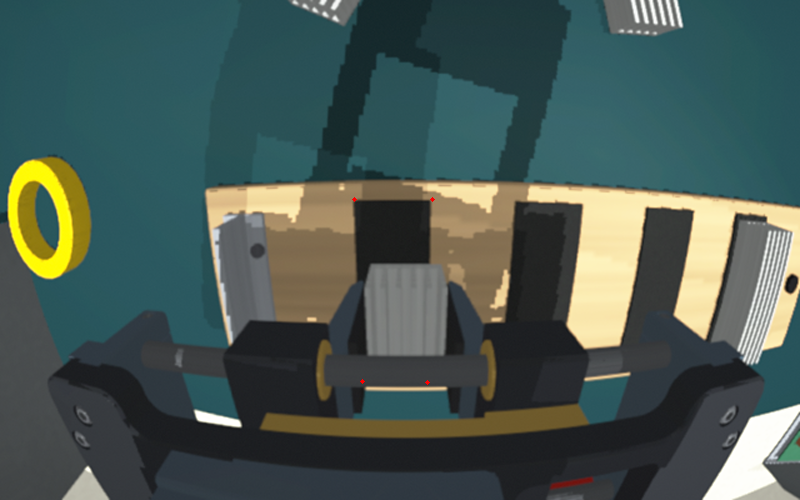

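```bash
python3 -m handwheel '[[0,[3.7,0,-6.2],[0,0,0]],[0,[0,0,0],[0,0,0]],[0,[0,10,0],[0,0,0]],[0,[0,6,0],[0,0,0]],[0,[0,3,0],[0,0,0]],[0,[0,1,0],[0,0,0]],[0,[0,0,0],[0,0,0]],[0,[0,0,0],[0,0,0]],[0,[0,0,0],[0,0,0]],[0,[0,0,0],[0,0,0]]]'
```

```text
time_s: 15.32
ee_pos: [654.8, -111.6, 20.6]
ee_rot: [-90.0, 0.1, 6.0]
force: [-4.5, 0.1, 8.4]
gripper_width: 34.0
```

```bash
python3 -m handwheel '[[0.62,[0,0,0],[0,0,0]],[0.62,[0,0,0],[0,0,0]],[0.62,[0,0,0],[0,0,0]],[0.62,[0,0,0],[0,0,0]],[0.62,[0,0,0],[0,0,0]],[0.62,[0,-20,0],[0,0,0]],[0.62,[0,-30,0],[0,0,0]],[0.62,[0,-30,0],[0,0,0]],[0.62,[0,-20,0],[0,0,0]],[0.62,[0,0,0],[0,0,0]]]'
python3 -c "
from h import *
s=wshot('w9',[(655.1,-111.6,5.95,112,40,15,15),(655.1,-111.6,5.95,48,34,15,45)])
togo(s['ee_pos'],s['ee_rot'][2],(448.4,7,s['ee_pos'][2]))
"
```

```text
time_s: 16.15
ee_pos: [658.6, -112.2, 125.2]
ee_rot: [-90.2, -0.5, 6.0]
force: [0.6, -0.1, 0.1]
gripper_width: 56.5
16.15 [ 658.6 -112.2  125.2] [-90.16  -0.54   6.04] 56.5 [ 0.6 -0.1  0.1]
tool shift [-196.5   -0.   140.6]
```

View pics/w9.png

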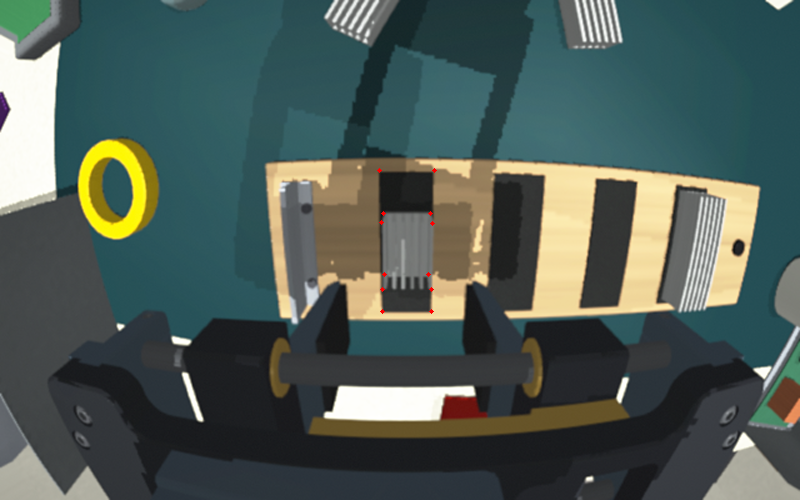

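```bash
python3 -m handwheel '[[0.62,[-27.6,0,20],[0,0,0]],[0.62,[-27.6,0,20],[0,0,0]],[0.62,[-27.6,0,20],[0,0,0]],[0.62,[-27.6,0,20],[0,0,0]],[0.62,[-27.6,0,20],[0,0,0]],[0.62,[-27.6,0,20],[0,0,0]],[0.62,[-27.6,0,20],[0,0,0]],[0.62,[0,0,0],[0,-7,0]],[0.62,[0,0,0],[0,0,0]],[0.62,[0,0,0],[0,0,0]]]'
python3 -c "
from h import *
s=wshot('w10',[(448.4,7,13,66,34,0,30)])
togo(s['ee_pos'],s['ee_rot'][2],(448.4,7,s['ee_pos'][2]))
f=cv2.imread('pics/w10.png')[170:330,300:510];cv2.imwrite('pics/w10c.png',cv2.resize(f,None,fx=3.6,fy=3.6,interpolation=2))
"
```

```text
time_s: 17.03
ee_pos: [448.6, 7.4, 119.2]
ee_rot: [-90.0, 0.0, 12.9]
force: [0.1, 0.1, 0.1]
gripper_width: 56.6
17.03 [448.6   7.4 119.2] [-8.999e+01  3.000e-02  1.291e+01] 56.6 [0.1 0.1 0.1]
tool shift [-0.3 -0.  -0.3]
```

View pics/w10c.png

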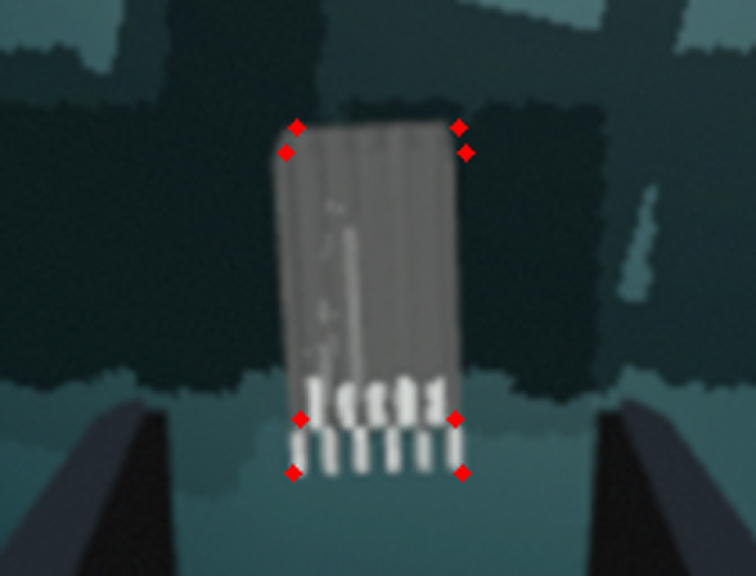

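```bash
python3 -m handwheel '[[0.62,[-0.5,30,-1],[0,-1.7,0]],[0.62,[0,30,0],[0,0,0]],[0.62,[0,30,0],[0,0,0]],[0.62,[0,15,0],[0,0,0]],[0.62,[0,9.5,0],[0,0,0]],[0.62,[0,0,0],[0,0,0]],[0,[0,0,0],[0,0,0]],[0,[0,0,0],[0,0,0]],[0,[0,0,0],[0,0,0]],[0,[0,0,0],[0,0,0]]]'
python3 -m handwheel '[[0,[0,0,0],[0,0,0]],[0,[0,0,0],[0,0,0]],[0,[0,0,0],[0,0,0]],[0,[0,-20,0],[0,0,0]],[0,[0,-30,0],[0,0,0]],[0,[0,-30,0],[0,0,0]],[0,[0,0,0],[0,4.3,0]],[0,[0,0,0],[0,4.4,0]],[0,[0,0,0],[0,0,0]],[0,[0,0,0],[0,0,0]]]'
python3 -c "
from h import *
s=env.state()
togo(s['ee_pos'],s['ee_rot'][2],(646.3,-27.1,s['ee_pos'][2]));print(s['ee_rot'],s['gripper_width'])
"
```

```text
time_s: 17.92
ee_pos: [449.3, 6.1, 6.1]
ee_rot: [-90.0, -0.1, 14.7]
force: [0.7, 0.1, 0.5]
gripper_width: 33.7
time_s: 18.75
ee_pos: [447.9, 6.3, 85.1]
ee_rot: [-90.0, 0.0, 6.1]
force: [0.4, 0.0, -1.0]
gripper_width: 33.7
tool shift [193.7  -0.  -54.4]
[-8.99851327e+01  4.88298303e-02  6.14794644e+00] 33.66950873952173
```

```bash
python3 -m handwheel '[[0,[27.7,0,-7.8],[0,0,0]],[0,[27.7,0,-7.8],[0,0,0]],[0,[27.7,0,-7.8],[0,0,0]],[0,[27.7,0,-7.8],[0,0,0]],[0,[27.7,0,-7.8],[0,0,0]],[0,[27.7,0,-7.8],[0,0,0]],[0,[27.7,0,-7.8],[0,0,0]],[0,[0,30,0],[0,0,0]],[0,[0,14,0],[0,0,0]],[0,[0,0,0],[0,0,0]]]'
python3 -m handwheel '[[0,[0,0,0],[0,0,0]],[0,[0,0,0],[0,0,0]],[0,[0,0,0],[0,0,0]],[0,[0,0,0],[0,0,0]],[0,[0,0,0],[0,0,0]],[0,[0,0,0],[0,0,0]],[0,[0,0,0],[0,0,0]],[0,[0,0,0],[0,0,0]],[0,[0,0,0],[0,0,0]],[0,[0,0,0],[0,0,0]]]'
python3 -c "
from h import *
held(66,'w11',(646.3,-27.1))
"
```

```text
time_s: 19.58
ee_pos: [644.0, -27.6, 36.4]
ee_rot: [-89.9, 0.5, 6.1]
force: [-1.5, 0.6, -0.3]
gripper_width: 33.5
time_s: 20.42
ee_pos: [647.1, -27.7, 41.3]
ee_rot: [-90.0, -0.0, 6.0]
force: [0.2, -0.6, -0.7]
gripper_width: 33.6
20.42 [647.1 -27.7  41.3] [-90.    -0.     6.04] 33.6 [ 0.2 -0.6 -0.7]
0 [[368.4, 247.4], [361.6, 268.5], [440.2, 247.3], [446.5, 268.4]]
-2 [[368.3, 243.3], [361.4, 263.7], [440.3, 243.3], [446.7, 263.7]]
2 [[368.5, 251.4], [361.8, 273.1], [440.1, 251.4], [446.3, 273.1]]
tool shift [-0.7 21.3  0.7]
```

View pics/w11c.png

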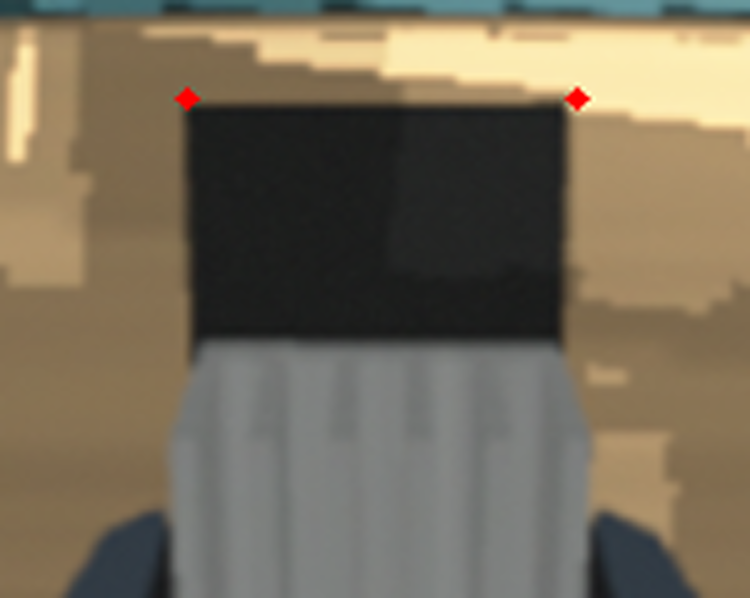

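```bash
python3 -m handwheel '[[0,[1.4,0,0.2],[0,0,0]],[0,[0,10,0],[0,0,0]],[0,[0,6,0],[0,0,0]],[0,[0,3,0],[0,0,0]],[0,[0,1.5,0],[0,0,0]],[0,[0,0.5,0],[0,0,0]],[0,[0,0,0],[0,0,0]],[0,[0,0,0],[0,0,0]],[0,[0,0,0],[0,0,0]],[0,[0,0,0],[0,0,0]]]'
python3 -m handwheel '[[0.62,[0,0,0],[0,0,0]],[0.62,[0,0,0],[0,0,0]],[0.62,[0,0,0],[0,0,0]],[0.62,[0,0,0],[0,0,0]],[0.62,[0,0,0],[0,0,0]],[0.62,[0,-20,0],[0,0,0]],[0.62,[0,-30,0],[0,0,0]],[0.62,[0,-30,0],[0,0,0]],[0.62,[0,-20,0],[0,0,0]],[0.62,[0,0,0],[0,0,0]]]'
python3 -c "
from h import *
s=wshot('w12',[(646.3,-27.1,5.95,112,40,15,15),(646.3,-27.1,5.95,66,34,15,45)])
togo(np.array([648,-27,0]),6.04,(462.3,-153,0))
"
```

```text
time_s: 21.3
ee_pos: [647.4, -27.3, 21.0]
ee_rot: [-90.0, 0.1, 6.0]
force: [-3.4, -0.1, 6.7]
gripper_width: 33.8
time_s: 22.13
ee_pos: [651.5, -27.6, 125.6]
ee_rot: [-90.1, -0.6, 6.0]
force: [0.6, -0.2, -0.2]
gripper_width: 56.2
22.13 [651.5 -27.6 125.6] [-90.09  -0.56   6.04] 56.2 [ 0.6 -0.2 -0.2]
tool shift [-197.9   -0.  -105.8]
```

View pics/w12.png

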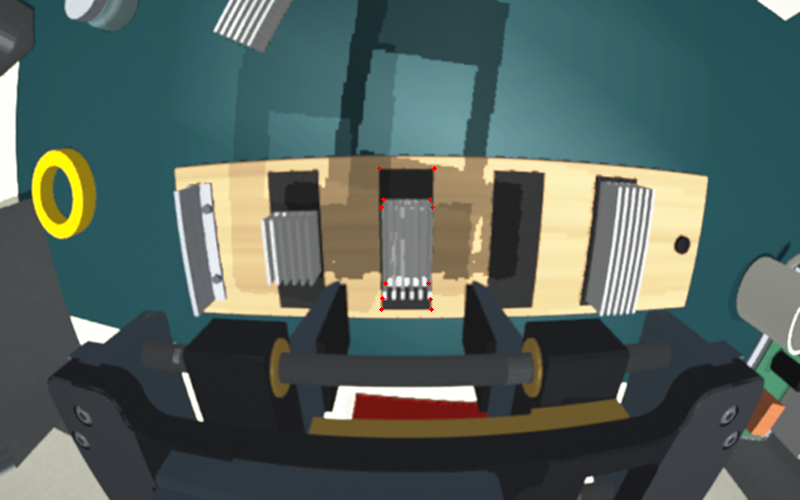

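```bash
python3 -m handwheel '[[0.62,[-33,0,-17.6],[0,0,0]],[0.62,[-33,0,-17.6],[0,0,0]],[0.62,[-33,0,-17.6],[0,0,0]],[0.62,[-33,0,-17.6],[0,0,0]],[0.62,[-33,0,-17.6],[0,0,0]],[0.62,[-33,0,-17.6],[0,0,0]],[0.62,[0,0,0],[0,6.75,0]],[0.62,[0,0,0],[0,6.75,0]],[0.62,[0,0,0],[0,6.75,0]],[0.62,[0,0,0],[0,6.75,0]]]'
python3 -m handwheel '[[0.62,[0,0,0],[0,0,0]],[0.62,[0,0,0],[0,0,0]],[0.62,[0,0,0],[0,0,0]],[0.62,[0,0,0],[0,0,0]],[0.62,[0,0,0],[0,0,0]],[0.62,[0,0,0],[0,0,0]],[0.62,[0,0,0],[0,0,0]],[0.62,[0,0,0],[0,0,0]],[0.62,[0,0,0],[0,0,0]],[0.62,[0,0,0],[0,0,0]]]'
python3 -c "
from h import *
s=wshot('w13',[(462.3,-153,-21,84,34,0,30)])
togo(s['ee_pos'],s['ee_rot'][2],(462.3,-153,s['ee_pos'][2]))
f=cv2.imread('pics/w13.png')[170:350,300:510];cv2.imwrite('pics/w13c.png',cv2.resize(f,None,fx=3.3,fy=3.3,interpolation=2))
"
```

```text
time_s: 23.02
ee_pos: [461.4, -153.1, 118.9]
ee_rot: [-90.0, 0.2, -21.3]
force: [0.5, 0.4, -0.2]
gripper_width: 56.3
time_s: 23.85
ee_pos: [462.6, -153.2, 120.4]
ee_rot: [-90.0, -0.0, -21.0]
force: [0.4, 0.2, -0.4]
gripper_width: 56.6
23.85 [ 462.6 -153.2  120.4] [-8.999e+01 -1.000e-02 -2.096e+01] 56.6 [ 0.4  0.2 -0.4]
tool shift [-0.4 -0.   0. ]
```

View pics/w13c.png

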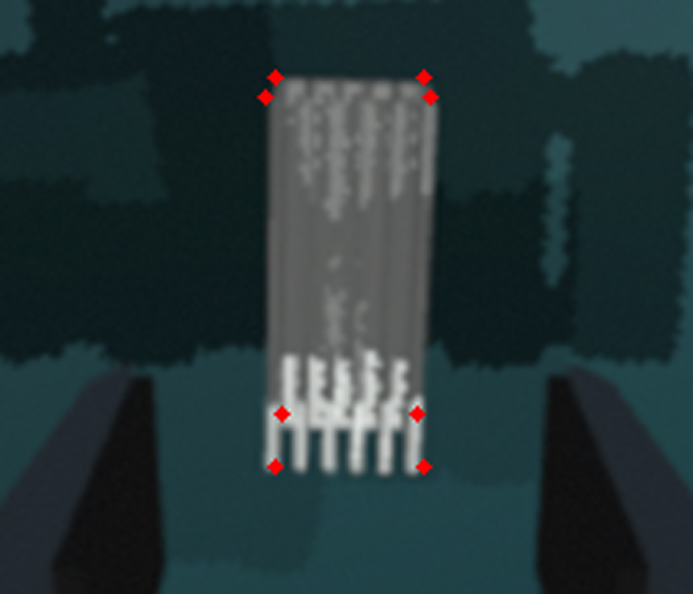

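```bash
python3 -m handwheel '[[0.62,[0.3,30,0],[0,1.2,0]],[0.62,[0,30,0],[0,0,0]],[0.62,[0,30,0],[0,0,0]],[0.62,[0,15,0],[0,0,0]],[0.62,[0,10.5,0],[0,0,0]],[0.62,[0,0,0],[0,0,0]],[0,[0,0,0],[0,0,0]],[0,[0,0,0],[0,0,0]],[0,[0,0,0],[0,0,0]],[0,[0,0,0],[0,0,0]]]'
python3 -m handwheel '[[0,[0,0,0],[0,0,0]],[0,[0,0,0],[0,0,0]],[0,[0,0,0],[0,0,0]],[0,[0,-20,0],[0,0,0]],[0,[0,-30,0],[0,0,0]],[0,[0,-30,0],[0,-5.6,0]],[0,[0,0,0],[0,-5.6,0]],[0,[0,0,0],[0,-5.6,0]],[0,[0,0,0],[0,-5.7,0]],[0,[0,0,0],[0,-5.7,0]]]'
python3 -c "
from h import *
togo(np.array([462.8,-153.2,0]),6.0,(637.5,57.5,0))
"
```

```text
time_s: 24.73
ee_pos: [463.6, -153.5, 5.8]
ee_rot: [-90.0, -0.1, -22.2]
force: [-0.6, 0.3, -0.2]
gripper_width: 34.1
time_s: 25.57
ee_pos: [462.6, -153.2, 85.0]
ee_rot: [-90.0, -0.0, 6.3]
force: [-0.1, 0.5, -1.5]
gripper_width: 34.0
tool shift [195.8  -0.  191.3]
```

```bash
python3 -m handwheel '[[0,[21.8,0,21.3],[0,0,0]],[0,[21.8,0,21.3],[0,0,0]],[0,[21.8,0,21.3],[0,0,0]],[0,[21.8,0,21.3],[0,0,0]],[0,[21.8,0,21.3],[0,0,0]],[0,[21.8,0,21.3],[0,0,0]],[0,[21.8,0,21.3],[0,0,0]],[0,[21.8,0,21.3],[0,0,0]],[0,[21.8,0,21.3],[0,0,0]],[0,[0,0,0],[0,0,0]]]'
python3 -m handwheel '[[0,[0,10,0],[0,0,0]],[0,[0,10,0],[0,0,0]],[0,[0,0,0],[0,0,0]],[0,[0,0,0],[0,0,0]],[0,[0,0,0],[0,0,0]],[0,[0,0,0],[0,0,0]],[0,[0,0,0],[0,0,0]],[0,[0,0,0],[0,0,0]],[0,[0,0,0],[0,0,0]],[0,[0,0,0],[0,0,0]]]'
python3 -c "
from h import *
held(84,'w14',(637.5,57.5))
"
```

```text
time_s: 26.4
ee_pos: [641.3, 62.3, 84.6]
ee_rot: [-89.9, -0.2, 6.2]
force: [-0.0, -0.2, -1.3]
gripper_width: 33.4
time_s: 27.23
ee_pos: [638.0, 57.9, 65.1]
ee_rot: [-90.0, -0.0, 6.0]
force: [0.1, -0.4, -1.4]
gripper_width: 33.7
27.23 [638.   57.9  65.1] [-9.00e+01 -2.00e-02  6.03e+00] 33.7 [ 0.1 -0.4 -1.4]
0 [[367.9, 228.9], [360.8, 246.9], [440.6, 228.9], [447.2, 246.8]]
-2 [[367.8, 224.8], [360.6, 242.0], [440.7, 224.7], [447.4, 241.9]]
2 [[368.0, 233.1], [360.9, 251.8], [440.5, 233.0], [447.1, 251.7]]
tool shift [-0.5 45.1 -0.4]
```

View pics/w14.png

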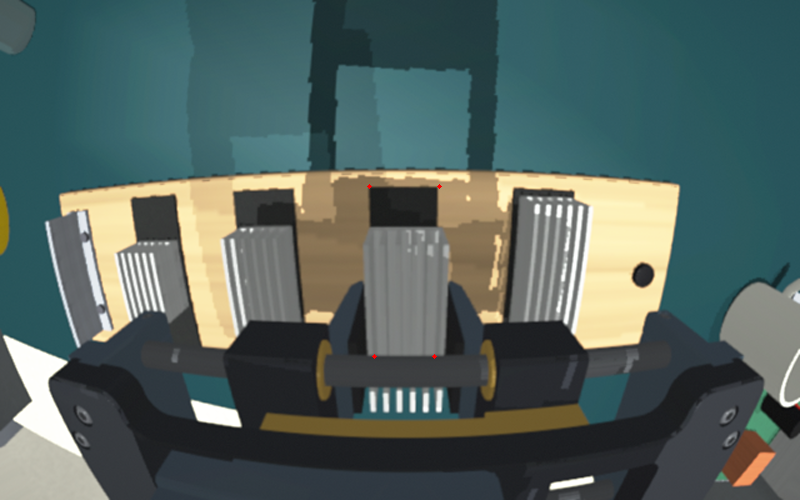

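View pics/w14c.png

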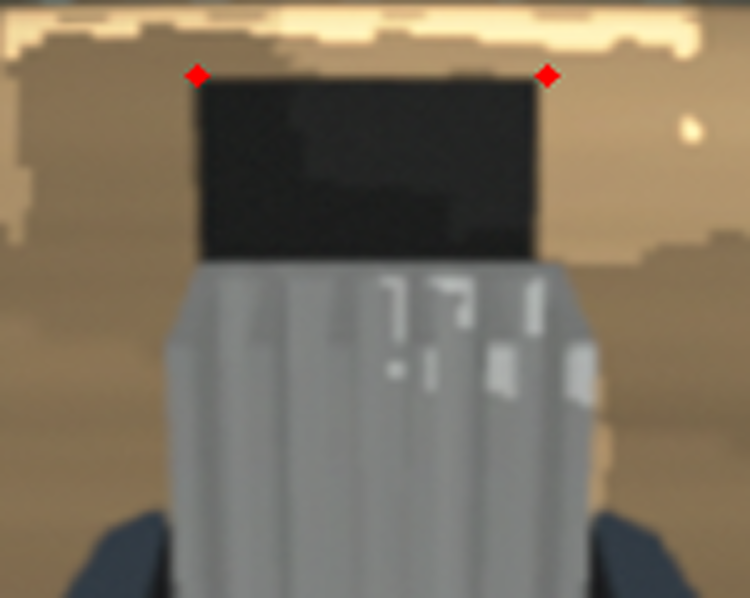

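```bash
python3 -m handwheel '[[0,[0.7,15,-1],[0,0,0]],[0,[0,15,0],[0,0,0]],[0,[0,7,0],[0,0,0]],[0,[0,4,0],[0,0,0]],[0,[0,2.5,0],[0,0,0]],[0,[0,1.2,0],[0,0,0]],[0,[0,0,0],[0,0,0]],[0,[0,0,0],[0,0,0]],[0,[0,0,0],[0,0,0]],[0,[0,0,0],[0,0,0]]]'
python3 -m handwheel '[[0.62,[0,0,0],[0,0,0]],[0.62,[0,0,0],[0,0,0]],[0.62,[0,0,0],[0,0,0]],[0.62,[0,0,0],[0,0,0]],[0.62,[0,0,0],[0,0,0]],[0.62,[0,-20,0],[0,0,0]],[0.62,[0,-30,0],[0,0,0]],[0.62,[0,-30,0],[0,0,0]],[0.62,[0,-40,0],[0,0,0]],[0.62,[0,-40,0],[0,0,0]]]'
python3 -m handwheel '[[0.62,[-30,0,-8],[0,0,0]],[0.62,[-30,0,-8],[0,0,0]],[0.62,[-30,0,-8],[0,0,0]],[0.62,[0,0,0],[0,0,0]],[0.62,[0,0,0],[0,0,0]],[0.62,[0,0,0],[0,0,0]],[0.62,[0,0,0],[0,0,0]],[0.62,[0,0,0],[0,0,0]],[0.62,[0,0,0],[0,0,0]],[0.62,[0,0,0],[0,0,0]]]'
python3 -c "
from h import *
B=[(628.7,142,102),(655.1,-111.6,48),(646.3,-27.1,66),(637.5,57.5,84)]
s=wshot('w15',[(x,y,5.95,112,40,15,15) for x,y,L in B]+[(x,y,5.95,L,34,45,45) for x,y,L in B])
"
```

```text
time_s: 28.12
ee_pos: [639.3, 57.2, 20.8]
ee_rot: [-90.0, -0.1, 6.0]
force: [0.3, 0.6, 1.9]
gripper_width: 34.3
time_s: 28.95
ee_pos: [637.9, 57.0, 181.1]
ee_rot: [-90.0, 0.1, 6.0]
force: [0.8, 0.3, -0.2]
gripper_width: 56.4
time_s: 29.78
ee_pos: [552.2, 23.9, 179.8]
ee_rot: [-90.0, 0.0, 6.1]
force: [-0.1, -0.2, 0.0]
gripper_width: 56.5
29.78 [552.2  23.9 179.8] [-8.999e+01  1.000e-02  6.050e+00] 56.5 [-0.1 -0.2  0. ]
```

View pics/w15.png

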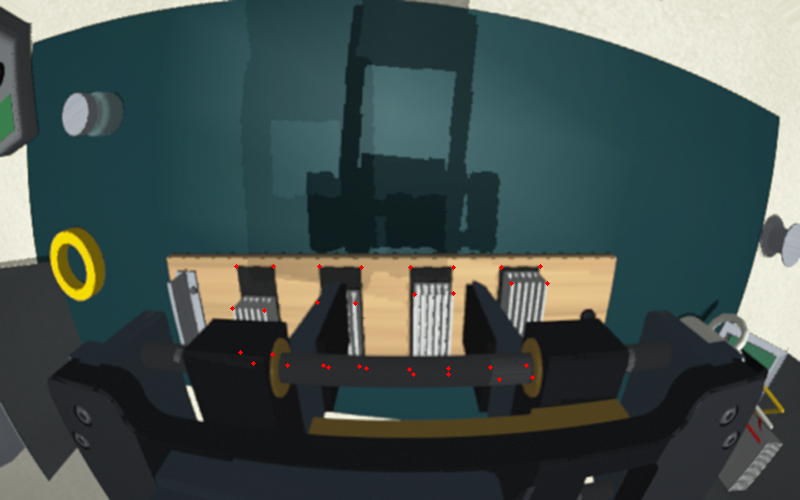

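```bash
python3 -m handwheel '[[0.62,[-35,-10,10],[0,0,0]],[0.62,[-35,-10,10],[0,0,0]],[0.62,[-35,-10,10],[0,0,0]],[0.62,[-20,-10,30],[0,0,0]],[0.62,[0,-10,35],[0,0,0]],[0.62,[0,0,35],[0,0,0]],[0.62,[0,0,35],[0,0,0]],[0.62,[0,0,35],[0,0,0]],[0.62,[0,0,35],[0,0,0]],[0.62,[0,0,35],[0,0,0]]]'
python3 - <<'E'
from h import *
B=[(628.7,142,102),(655.1,-111.6,48),(646.3,-27.1,66),(637.5,57.5,84)]
for c,r in(('scene',(220,320,260,480)),('side',(170,350,200,300))):
    f=env.grab_frame(c);g=f[r[0]:r[1],r[2]:r[3],::-1];k=3.4
    cv2.imwrite(f'pics/{c}1.png',cv2.resize(g,None,fx=k,fy=k,interpolation=2))
    cv2.imwrite(f'pics/{c}1f.png',f[:,:,::-1])
    D=env.masks_of(c,'sink_48')
    for x,y,L in B:
        q=proj(c,[[x,y,30]])[0];d=min(D,key=lambda d:np.hypot(*(np.array(d['location'])-q)))
        z,e=fit({c:d['region']},(x,y),L,34,15,45,yaws=[-4,6,16]);print(c,L,np.round(z-[x,y,5.95],1),round(e,3))
    j=env.masks_of(c,'jar');print([(d['p'],d['location']) for d in j])
E
```

```text
time_s: 30.67
ee_pos: [398.6, 280.9, 230.3]
ee_rot: [-90.0, -0.0, 6.1]
force: [1.4, -0.2, 1.2]
gripper_width: 56.5
scene 102 [3.8 1.4 0.6] 0.142
scene 48 [-0.   1.7  0.5] 0.115
scene 66 [2.5 1.4 0.4] 0.072
scene 84 [ 1.8 -0.3  2.5] 0.219
[(0.89, [284.0, 185.0]), (0.69, [349.9, 258.1])]
side 102 [-1.8  0.3  0.1] 0.115
side 48 [-1.4  1.8  1.4] 0.113
side 66 [  0.   0. -10.] 1.0
side 84 [ 0.2 -0.1  0.1] 0.061
[]
```

View pics/scene1.png

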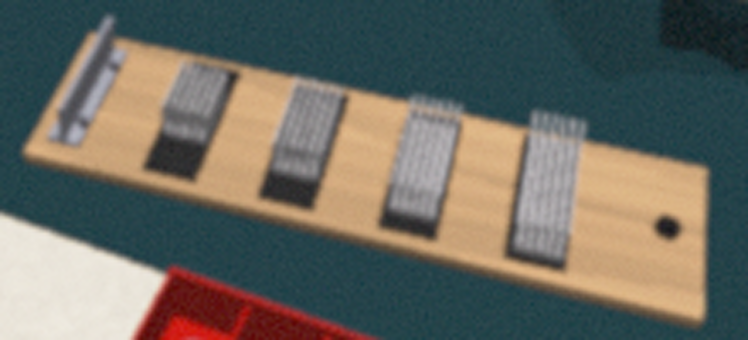

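View pics/side1.png

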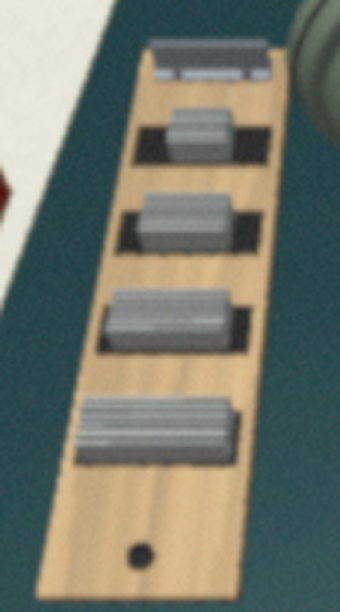

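View pics/scene1f.png

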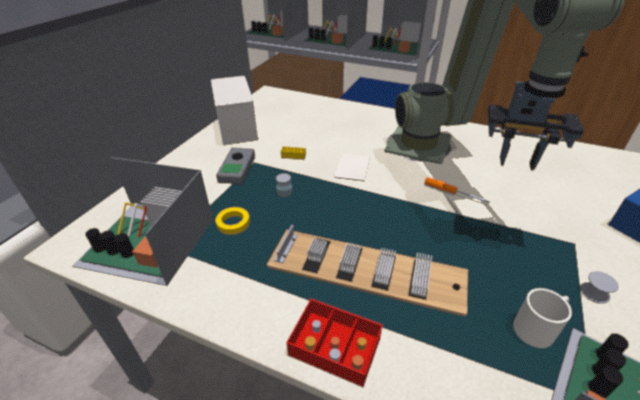

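```bash
python3 -c "
from workcell import env
env.job_done();print(env.state()['time_s'])"
```

```text
the job is handed in; nothing more can be done
the job is handed in; nothing more can be done
```

The four heat sinks stand fins up on the pads in order of length from the bracket: 48, 66, 84, then 102 mm at the far end. I handed the job in at about 31 s, with the gripper open and clear of everything.

- **Placing:** The final pictures show every sink on its own pad and lengthwise along it. Model fits to the two fixed cameras mostly put the sinks within about 2 mm of the pad centres and 2.5° of the pads' direction. The 48 is off by about 1.7 mm along the row in both cameras.
- **Jar:** It appears unmoved in the scene camera: the network's point is (284,185) now and was (284,187) before.
- **First grasp missed:** My first lift of the 102 came before the fingers had closed. The sink did not move, and the second grasp held.
- **Checks that failed or disagreed:**
    - For the 102, the scene camera's fit reads +3.8 mm along its length and the side camera's −1.8 mm. The close-up taken just after release matched its pad.
    - The side camera's fit for the 66 failed, so its position rests on the scene camera's fit and the close-up taken after release. The scene fit has it 2.5 mm off lengthwise and 1.4 mm along the row.
    - The network did not find the jar in the side picture. In the scene picture it also reported a false second jar at the 66.

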